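# Space the last tile of a craft-room tile tray and hold it pressed

## Task

In the wooden tile tray one tile of the middle row is still loose and lies too far from its neighbour in the far row. Stand the wooden T-shaped spacer, blade down on the tray floor, in the one joint wide enough to take it (between the loose tile and the far row) and let go of it. Then push the loose tile with the fingers squarely up against the spacer, so that tile, spacer and far-row tile touch flush, and finish while still holding the tile firmly pressed there, without touching the spacer; leave the jar and the tape roll where they are.

Things in the scene. Friction and masses are not known exactly. Their poses are not given: they have to be found in the camera images.
- tray: Fixed square wooden tray for 3 x 3 white tiles, 229 mm outside, 204.8 mm inside, rim 20 mm high, floor 6 mm thick. Origin: centre of its underside, on the table; x points from the empty near row to the far row, within 17 degrees of straight away from the robot, y to the left, z up. Columns of tiles at y = -66.2, 0 and +66.2 mm. Two tiles of the middle row are glued at x = 0.
- far_row (a point): Point on the tray: middle of the near upper edge of the far row of three glued tiles, 36.2 mm in x from the tray's origin, 16 mm above the table, axes as the tray's. The edges of all three far tiles lie on the y line through it. Glued tiles are 60 x 60 x 10 mm like the loose one, their joints 6.2 mm wide, too tight for the spacer.
- empty_row (a point): Point on the tray: middle of the empty near row, on the bare tray floor 6 mm above the table, at x = -66.2 mm from the tray's origin. The floor is bare over the tray's whole inner width, from the near rim (36 mm towards -x from here) to the middle row (about 28 mm towards +x): room for closed fingers.
- tile_center (a point): Centre of the loose tile, 60 x 60 x 10 mm, about 80 g, the middle-row tile of any of the three columns, flat on the tray floor, where it slides easily. x points to the far row like the tray's, within 4 degrees. At the start the joint between its +x edge and the far row is 11.5 to 14 mm wide; about 6 mm is free at each side; its -x edge is free.
- spacer_center (a point): Centre of the wooden spacer, about 30 g, standing on its blade left or right of the tray. T-shaped: blade 7 mm thick (x), 54 long (y), 12 high; above it a grip bar 20 mm thick (x), 54 long (y), 18 high; 30 mm high in all, the foot 15 mm below this point. Either way round is the same. On the tray floor its grip bar clears the tile tops by 2 mm.
- jar: Bystander: screw jar with a red lid, 90 mm across, 120 mm high, on the side of the tray where the spacer is not. Origin: centre of its underside.
- tape_roll: Bystander: tape roll lying flat, 68 mm across, 18 mm high. Origin: centre of its underside.
Things that resemble listed ones, but are neither listed nor needed, are in the scene too. Leave any black or pink look-alike of the part that bears tile_center alone. What is shaped like the part that bears spacer_center but blue is not meant.

How it is judged (in metres and radians):
On the way:
1. the spacer stands on the tray floor in the wide joint beyond the loose tile, let go (x of spacer_center in the frame of tile_center between 0.031 and 0.043 m and y of spacer_center in the frame of tile_center between -0.012 and 0.012 m and z of spacer_center in the frame of tray between 0.0185 and 0.0235 m and contact force between spacer and the fingers below 0.1 N), for 0.2 s.
At the end, for the whole second after the job is handed in: Spacer untouched, upright (0.1 rad) on the tray floor (2.5 mm) in the joint between loose tile and far row, centred within 14 mm; tile flat, square with the tray (0.035 rad), joint closed on the 7 mm blade (4.7 to 8.4 mm); over 2 N between fingers and tile, tile and spacer, spacer and far tile (x of tile_center in the frame of tray between -0.0022 and 0.0015 m and angle between the x axis of tile_center and the x axis of tray, either way round below 0.035 rad and angle between tile_center's own z axis and vertical below 0.035 rad and z of tile_center in the frame of tray between 0.009 and 0.0128 m and x of spacer_center in the frame of tile_center between 0.031 and 0.036 m and y of spacer_center in the frame of tile_center between -0.014 and 0.014 m and z of spacer_center in the frame of tray between 0.0185 and 0.0235 m and angle between spacer_center's own z axis and vertical below 0.1 rad and contact force between tile and spacer above 2 N and contact force between spacer and tray above 2 N and contact force between tile and the fingers above 2 N and contact force between spacer and the fingers below 0.3 N); the arm keeps its last pose, push and grip.
It fails at once if the jar or the tape roll is moved more than 20 mm (distance of any of jar, tape_roll from where it was at the start of the episode above 0.02 m).
It also fails if it takes over 54 s, if anything falls off the work surface, if the arm or the gripper's body presses on something with over 40 N, if the wrist force passes 120 N, or if a joint passes its speed limit or range.

## Robot

A 6-joint arm with a two-finger parallel gripper is mounted at the origin on the work surface. World frame = base frame: x ahead of the robot, y to its left, z up, the work surface at z = 0. Lengths are in mm, angles in rad, forces in N, time in s.
With the tool pointing down it reaches from about 250 to 725 mm from the base axis. Payload 9.7 kg.
Tool frame: the origin (TCP) lies on the centre line of the jaws, within the pads' length; the fingertips stand 8 mm ahead of it and the grasp point (between the pads) lies 11 mm behind it; z points along the fingers, y is the line along which they close (so a half turn about z gives the same grasp; the last joint's range is limited). The gripper opens to 85 mm and grips with 20 to 120 N. Pads are 22 mm wide; open, the fingers measure 114 mm over their backs; the gripper's body (76 mm by 85 mm) begins 54 mm behind the grasp point. The pads swing forward as they close: fully open they stand 13 mm farther back than shut.
Start: joints at [0, 0.087, 0.176, 1.66, 0, 1.571], TCP at [549.997, -0, 239.284] pointing down, gripper open.
Joint ranges: [-3.13, 3.13], [-0.85, 1.81], [-1.15, 1.24], [-2.2, 2.28], [-1.44, 1.52], [-3.14, 3.14]. Speed limits (rad/s): [2.22, 2.22, 2.57, 3.14, 3.14, 3.14].

## Interface

Orientations are given as a rotation vector (axis times angle).
In Python, from workcell import robot gives the robot as it stands. The module is installed in compiled form; this text tells all that it offers.
- The arm moves only by the shell command python3 -m pendant 'ROWS' [FORCE]. ROWS is JSON, a list of rows, each a list of 3 entries, a list of its own where there are three numbers: the shift along the tool's x, y, z in m, then the turn, a rotation vector about the tool's x, y, z in degrees, then the gripper command: -1 is shut, 1 is fully open, values between are in proportion. A call has 1 to 5 rows; each row shifts and turns the commanded pose from where the row before left it, along the tool's axes as they then stand; what a row does not reach is not made up. A row lasts 1/10 s, in which the tool goes at most 50 mm and 8.59 degrees, less where a joint would pass 70% of its speed; a pose out of reach is approached as far as the arm can. A call is refused whole if a number of a shift passes 0.05 or a number of a turn 8.59, either way. A call with a gripper value outside its range is refused whole. The fingers move at their own pace and stop on an object; FORCE is the grip in N (left out, the last holds). Time passes only in rows, so rows that do not move let the fingers close. It gives the time, the measured TCP pose, the force, the opening and the grip force at its end, in the units of the state.
- robot.read_state(): the state, without advancing time (a new reading comes with each control period).
- robot.snapshot(name): name is "scene" or "side" or "wrist"; returns the picture (480x640x3 uint8, red, green, blue); there is no depth.
- robot.camera_params(name): a dict with "mtx" (3x3 intrinsics, pixels), "k1" (the pictures are not rectified: a ray, as slopes to the right and down, at radius r is drawn at 1 + k1 r^2 times it, then the intrinsics apply), "R" (3x3) and "t" (3): a world point X has camera coordinates R X + t; the wrist camera has in their place "mount" (4x4, takes a point from camera to tool coordinates, whose origin is the TCP and whose axes are the flange's). Camera axes: x right, y down, z forward; pixel columns grow to the right and rows downward; lengths in mm; the calibration is good to about 2 mm. A picture is of the moment at which its call begins: read the wrist's pose just before it. camera_params takes no time and is no camera call.
- robot.finish_job(): hands the job in; it is judged then, once.
The state is a dict: "t": time; "joint_positions": joint angles; "joint_velocities": joint speeds; "effort": joint torques, N m; "tool_pos": TCP position; "tool_rot": TCP orientation; "contact_force": force on the tool from outside, world axes, zero at the start; "moment": the same for the moment, N m; "width": finger opening in mm; "grasp_force": force on a finger pad.
Only numpy, scipy, OpenCV 4.12 (cv2) and the standard library are available. Lean on these libraries where they do the work, as an engineer would, in place of code of your own. Each camera call takes 0.05 s, during which the arm holds its last target. There are 200 camera calls.

## Working session

There is one attempt and no reset: what is moved stays moved. The work goes in short steps, Python scripts to look and compute and a shell command to move; the robot and the scene stay as the last step left them, time stands still between calls to the robot, and variables do not carry over. Pictures are saved under pics/ and viewed, at most 10 in all, crops included, and the job is handed in when it is done.

```bash
mkdir -p pics
cat > h.py <<'E'
import numpy as np, cv2
from workcell import robot
from scipy.spatial.transform import Rotation as Ro
def cam(name):
    p=robot.camera_params(name); K=np.array(p['mtx']); k1=p['k1']
    if 'mount' in p:
        s=robot.read_state(); T=np.eye(4); T[:3,:3]=Ro.from_rotvec(s['tool_rot']).as_matrix(); T[:3,3]=s['tool_pos']
        M=T@np.array(p['mount']); R=M[:3,:3].T; t=-R@M[:3,3]
    else: R=np.array(p['R']); t=np.array(p['t']).ravel()
    return K,k1,R,t
def ray(c,uv):
    K,k1,R,t=c
    q=cv2.undistortPoints(np.array(uv,float).reshape(-1,1,2),K,np.array([k1,0,0,0,0.])).reshape(-1,2)
    d=np.c_[q,np.ones(len(q))]@R
    return -R.T@t,d
def plane(c,uv,z):
    o,d=ray(c,uv); return o+d*((z-o[2])/d[:,2:3])
def proj(c,X):
    K,k1,R,t=c
    return cv2.projectPoints(np.array(X,float).reshape(-1,1,3),cv2.Rodrigues(R)[0],t,K,np.array([k1,0,0,0,0.]))[0].reshape(-1,2)
def snap(name,fn):
    c=cam(name); im=cv2.cvtColor(robot.snapshot(name),cv2.COLOR_RGB2BGR); cv2.imwrite('pics/'+fn,im); return c,im
E
python3 - <<'E'
from h import *
for n in('scene','side','wrist'):
    c,im=snap(n,n+'0.png'); print(n,(-c[2].T@c[3]).round(),c[2][2].round(2))
print(robot.camera_params('wrist')['mount']); print(robot.read_state())
E
```

```text
scene [1239.  553.  697.] [-0.65 -0.49 -0.58]
side [ 428. -542.  561.] [ 0.1   0.75 -0.66]
wrist [549.  85. 373.] [-0.   -0.33 -0.95]
[[ 3.28576880e-04 -9.45176132e-01 -3.26560825e-01  8.46863985e+01]
 [ 9.99999817e-01  4.76547926e-04 -3.73115500e-04 -7.63299402e-01]
 [ 5.08281749e-04 -3.26560642e-01  9.45176115e-01 -1.33899050e+02]
 [ 0.00000000e+00  0.00000000e+00  0.00000000e+00  1.00000000e+00]]
{'t': 0.15, 'joint_positions': array([-8.03074279e-06,  8.73370306e-02,  1.75327179e-01,  1.65980313e+00,
        4.07136707e-06,  1.57080556e+00]), 'joint_velocities': array([ 0.00044416, -0.00125271,  0.00283417,  0.00029056,  0.00064033,
        0.00132513]), 'effort': array([-3.04631758e-03, -5.20762289e+01,  4.65044117e+01,  1.38444663e-02,
       -2.16874664e-04, -1.82086734e-05]), 'tool_pos': array([ 5.49835950e+02, -3.28782241e-03,  2.38749775e+02]), 'tool_rot': array([-2.22095014e+00, -2.22091179e+00,  1.12443528e-03]), 'contact_force': array([-0.31613986, -1.01514689, -0.56529095]), 'moment': array([-0.02520761,  0.02076767, -0.01961274]), 'grasp_force': 0.0, 'width': 85.64164489352713}
```

View pics/scene0.png

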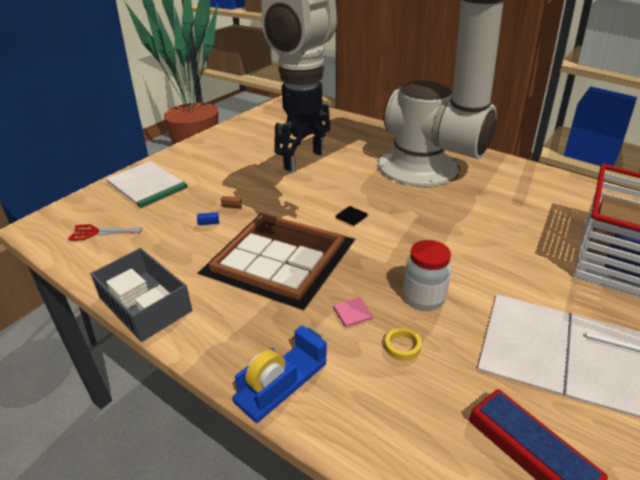

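View pics/wrist0.png

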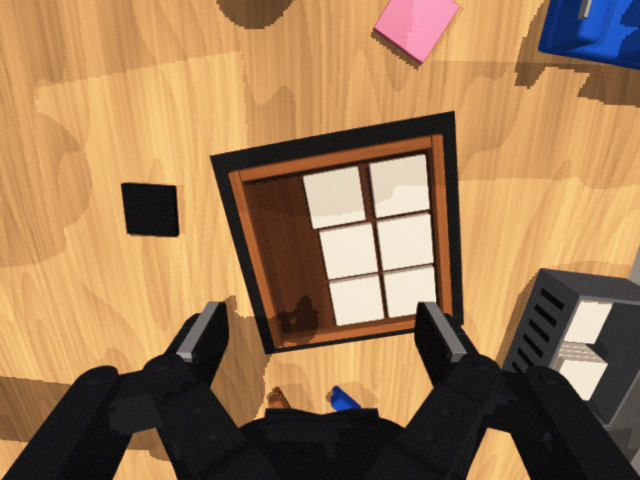

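Scene view: T-shaped brown spacer at scene (231,202) / wrist (278,397); blue look-alike at scene (207,218) / wrist (343,398). Loose tile is the left column's middle-row one at wrist (335,197), with the wide joint at column 367; black and pink look-alikes are at wrist (150,210) and (416,28). Jar at scene (427,275), tape roll at scene (403,343). I choose the brown spacer.

Run:
```python
from h import *
c=cam('wrist'); im=cv2.imread('pics/wrist0.png')
w=(im.min(2)>150).astype(np.uint8); w[:,450:]=0
cs=[k for k in cv2.findContours(w,0,2)[0] if 800<cv2.contourArea(k)<8000]
for k in cs:
    P=plane(c,k.reshape(-1,2),16)[:,:2].astype(np.float32); r=cv2.minAreaRect(P); print('tile',np.round(r[0],1),np.round(r[1],1),round(r[2],1))
print('spacer scene',plane(cam('scene'),[[231,202]],15),'blue',plane(cam('scene'),[[207,218]],15))
cc=cam('side'); print(proj(cc,plane(cam('scene'),[[231,202]],15)))
u,v=proj(cc,plane(cam('scene'),[[231,202]],15))[0].astype(int)
s=cv2.imread('pics/side0.png'); x,y=max(u-100,0),max(v-75,0); print(x,y)
cv2.imwrite('pics/sidecrop.png',cv2.resize(s[y:y+150,x:x+200],None,fx=4,fy=4,interpolation=2))
```

```text
tile [ 592.5 -122.3] [59.2 59.7] 10.2
tile [ 657.1 -110.9] [59.2 59.7] 10.1
tile [581.  -57.7] [59.1 60.1] 10.2
tile [645.4 -46.3] [59.1 60.2] 10.2
tile [563.4   5.6] [59. 60.] 10.4
tile [634.   18.3] [59.  59.4] 10.2
tile [649.3 171.2] [52.9 37.8] 80.8
spacer scene [[ 493.38229494 -299.0023968    15.        ]] blue [[ 583.88066504 -295.02233888   15.        ]]
[[348.18155283 433.05890836]]
248 358
```

View pics/sidecrop.png

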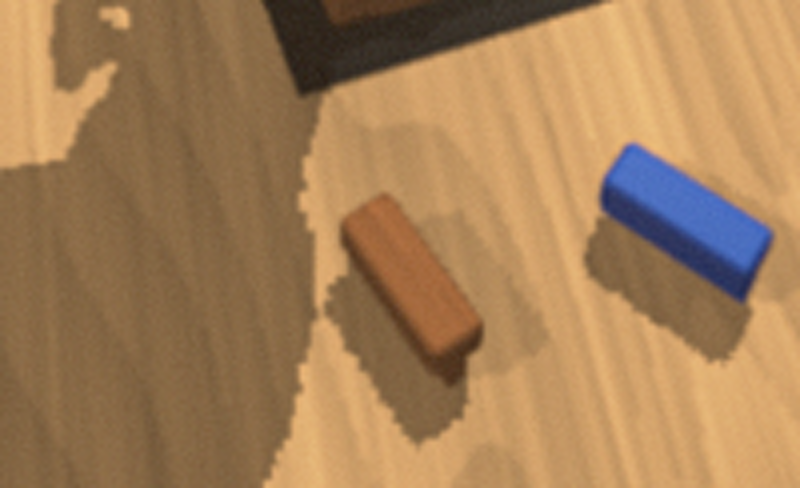

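Crop shows the upright brown T (blade visible below at (455,370)), top-face corners at crop (380,195),(343,228),(440,355),(480,322); the blue one is to its right.

Run:
```python
from h import *
c=cam('side')
q=np.array([[382,193],[342,226],[438,358],[483,325]])/4+[248,358]
P=plane(c,q,30)[:,:2]; print(P.round(1),P.mean(0)); d=(P[2]+P[3]-P[0]-P[1]); print(np.degrees(np.arctan2(d[1],d[0])))
o=np.array([580.9,-57.8]);a=np.radians(10.2);x=np.array([np.cos(a),np.sin(a)]);y=np.array([-x[1],x[0]])
print('slot',o+30*x+66.2*y)
```

```text
[[ 492.5 -270. ]
 [ 477.9 -279.1]
 [ 499.2 -325. ]
 [ 514.7 -317.2]] [ 496.05185338 -297.81306701]
-64.98834032840502
slot [598.70285843  12.66629146]
```

```bash
python3 -m pendant '[[[-0.04,-0.01,0],[0,0,0],1],[[-0.04,-0.01,0],[0,0,0],1],[[-0.04,-0.01,0.0],[0,0,0],1],[[-0.04,-0.01,0.0],[0,0,0],1],[[-0.04,-0.01,0],[0,0,0],1]]' 40
python3 -m pendant '[[[-0.04,-0.004,0.02],[0,0,0],1],[[-0.04,0,0.02],[0,0,0],1],[[-0.018,0,0.02],[0,0,-8.5],1],[[0,0,0.02],[0,0,-8.5],1],[[0,0,0.02],[0,0,-8],1]]'
python3 -m pendant '[[[0,0,0],[0,0,0],1],[[0,0,0],[0,0,0],1],[[0,0,0],[0,0,0],1]]'
python3 - <<'E'
from h import *
c,im=snap('wrist','w1.png'); s=robot.read_state(); print(s['tool_pos'],Ro.from_rotvec(s['tool_rot']).as_matrix().round(3))
print(proj(c,[496,-298,30]))
E
```

```text
t: 0.65
tool_pos: [499.3, -201.5, 239.1]
tool_rot: [-2.221, -2.222, 0.0]
contact_force: [0.0, -0.4, 0.6]
width: 85.0
grasp_force: 0.0
t: 1.15
tool_pos: [495.5, -298.8, 137.9]
tool_rot: [-1.681, -2.653, -0.0]
contact_force: [0.1, 1.2, 0.3]
width: 85.3
grasp_force: 0.0
t: 1.45
tool_pos: [496.5, -298.1, 140.6]
tool_rot: [1.691, 2.646, 0.0]
contact_force: [-0.2, 0.0, 0.9]
width: 85.4
grasp_force: 0.0
[ 496.55494201 -298.10432163  140.75665336] [[-0.421  0.907  0.002]
 [ 0.907  0.421 -0.001]
 [-0.002  0.001 -1.   ]]
[[321.32169822 236.23831935]]
```

View pics/w1.png

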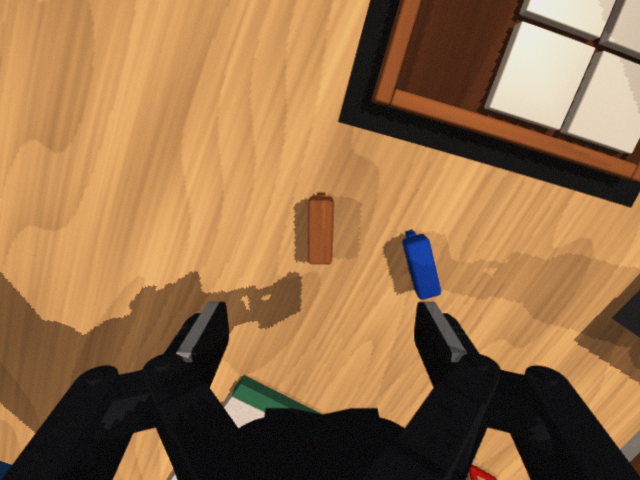

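Wrist view: spacer top face spans cols 308–333, rows 197–264, centre about (320,231), aligned with the fingers; blue look-alike at (422,266), to the right.

Run:
```python
from h import *
c=cam('wrist'); s=robot.read_state(); im=cv2.imread('pics/w1.png').astype(int)
h=cv2.cvtColor(im.astype(np.uint8),cv2.COLOR_BGR2HSV)[180:280,290:350]
m=((h[...,0]<13)&(h[...,1]>140)).astype(np.uint8)
k=max(cv2.findContours(m,0,2)[0],key=cv2.contourArea).reshape(-1,2)+[290,180]; k=k[k[:,1]>197]
P=plane(c,k,30); T=Ro.from_rotvec(s['tool_rot']).as_matrix()
L=(P-s['tool_pos'])@T; r=cv2.minAreaRect(L[:,:2].astype(np.float32)); print(r, L.min(0),L.max(0))
B=plane(c,[[404,240],[422,266]],30); print((B-s['tool_pos'])@T)
```

```text
((4.102733612060547, -1.6181812286376953), (53.25537109375, 20.037158966064453), 0.7871786952018738) [-22.42995482 -11.97819912 110.69635306] [ 30.834599     8.50978832 110.7999541 ]
[[ -2.7587892   64.61458236 110.83229387]
 [-25.17431574  81.16856784 110.88725691]]
```

```bash
python3 -m pendant '[[[0.004,-0.0015,0.0],[0,0,0.8],0.0],[[0,0,0.03],[0,0,0],0.0],[[0,0,0.03],[0,0,0],0.0],[[0,0,0.03],[0,0,0],0],[[0,0,0.02],[0,0,0],0]]' 40
python3 -m pendant '[[[0,0,0.01],[0,0,0],0],[[0,0,0],[0,0,0],0],[[0,0,0],[0,0,0],0]]'
python3 -m pendant '[[[0,0,0],[0,0,0],-1],[[0,0,0],[0,0,0],-1],[[0,0,0],[0,0,0],-1],[[0,0,0],[0,0,0],-1],[[0,0,0],[0,0,0],-1]]' 40
```

```text
t: 2.0
tool_pos: [492.3, -294.4, 27.8]
tool_rot: [-1.708, -2.636, 0.0]
contact_force: [-0.0, 0.0, 0.1]
width: 42.6
grasp_force: 0.0
t: 2.3
tool_pos: [493.5, -295.3, 20.6]
tool_rot: [1.706, 2.636, -0.0]
contact_force: [0.8, 0.6, 0.6]
width: 42.7
grasp_force: 0.0
t: 2.8
tool_pos: [493.7, -295.4, 20.8]
tool_rot: [1.705, 2.636, 0.0]
contact_force: [-0.7, 0.8, 6.2]
width: 19.2
grasp_force: 40.2
```

```bash
python3 -m pendant '[[[0,0,-0.03],[0,0,0],-1],[[0,0,-0.04],[0,0,0],-1],[[0,0,-0.03],[0,0,7],-1],[[0,0,0],[0,0,7],-1],[[0.03,0.02,0],[0,0,0],-1]]'
python3 -m pendant '[[[0.04,0.02,0],[0,0,0],-1],[[0.04,0.02,0],[0,0,0],-1],[[0.04,0.02,0],[0,0,0],-1],[[0.04,0.02,0],[0,0,0],-1],[[0.04,0.02,0],[0,0,0],-1]]'
python3 -m pendant '[[[0.0346,0.0179,0],[0,0,0],-1],[[0.02,0.02,0],[0,0,0],-1],[[0,0,0],[0,0,0],-1],[[0,0,0],[0,0,0],-1],[[0,0,0],[0,0,0],-1]]'
python3 - <<'E'
from h import *
c,im=snap('wrist','w2.png'); s=robot.read_state(); print(s['tool_pos'],Ro.from_rotvec(s['tool_rot']).as_matrix().round(3))
print('jar top',plane(cam('scene'),[[430,256]],120),'base',plane(cam('scene'),[[427,300]],0))
E
```

```text
t: 3.3
tool_pos: [507.2, -264.3, 121.0]
tool_rot: [2.023, 2.4, -0.0]
contact_force: [0.7, 0.9, -2.0]
width: 18.9
grasp_force: 39.4
t: 3.8
tool_pos: [570.7, -45.7, 119.8]
tool_rot: [2.015, 2.409, 0.001]
contact_force: [1.0, -0.5, -0.2]
width: 18.6
grasp_force: 39.4
t: 4.3
tool_pos: [597.7, 12.3, 119.4]
tool_rot: [-2.016, -2.409, 0.0]
contact_force: [-0.6, -0.2, -0.6]
width: 19.2
grasp_force: 39.4
[597.61819066  12.10303692 119.43443136] [[-0.176  0.984 -0.   ]
 [ 0.984  0.176 -0.   ]
 [-0.    -0.    -1.   ]]
jar top [[530.70139715 283.16176214 120.        ]] base [[520.55979831 287.11977086   0.        ]]
```

View pics/w2.png

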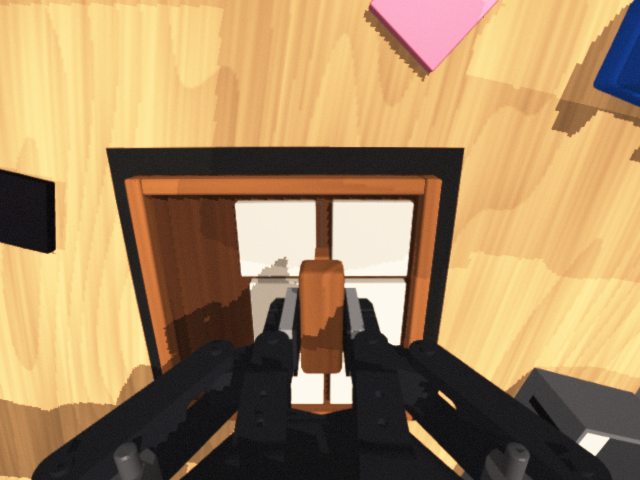

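Wrist view: held spacer (top cols 300–343, rows 261–373) is square with the tray; the wide joint is at cols 316–332, rows 200–275, loose tile to its left.

Run:
```python
from h import *
c=cam('wrist'); s=robot.read_state(); im=cv2.imread('pics/w2.png'); T=Ro.from_rotvec(s['tool_rot']).as_matrix()
loc=lambda uv,z:((plane(c,uv,z)-s['tool_pos'])@T)[:,:2].round(1)
g=im.min(2).astype(int)
for v in(212,225,238,250,262):
    r=g[v]; w=np.where(r[240:410]>130)[0]+240
    gap=np.where(np.diff(w)>6)[0]; e=[[w[gap[0]],v],[w[gap[0]+1],v]]; print(v,e,loc(e,16).tolist())
w=(g>130).astype(np.uint8); 
for k in cv2.findContours(w[:330,:420].copy(),0,2)[0]:
    if cv2.contourArea(k)>1500: r=cv2.minAreaRect(loc(k.reshape(-1,2),16).astype(np.float32)); print(np.round(r[0],1),np.round(r[1],1),r[2])
z=s['tool_pos'][2]+9.2
print('spacer top',loc([[300,290],[343,290],[321,261],[321,373],[302,360],[342,360]],z).tolist())
```

```text
212 [[np.int64(315), 212], [np.int64(333), 212]] [[21.7, -5.3], [21.7, 8.0]]
225 [[np.int64(315), 225], [np.int64(333), 225]] [[11.6, -5.4], [11.6, 8.1]]
238 [[np.int64(315), 238], [np.int64(332), 238]] [[1.3, -5.5], [1.3, 7.5]]
250 [[np.int64(314), 250], [np.int64(332), 250]] [[-8.5, -6.3], [-8.5, 7.6]]
262 [[np.int64(275), 262], [np.int64(287), 262]] [[-18.6, -36.8], [-18.6, -27.4]]
[-56.7  42.2] [46.9 49.5] 0.12846370041370392
[  0.1 -35. ] [59.9 59.3] 0.10268089175224304
[ 0.5 37.2] [60.5 59.6] 0.11837773025035858
[  38.2 -167.8] [277.7 143.7] 16.218984603881836
spacer top [[17.6, -9.7], [17.6, 8.5], [31.0, -0.8], [-26.2, -0.8], [-18.7, -9.6], [-18.7, 8.9]]
```

```bash
python3 -m pendant '[[[-0.002,0.0016,0.02],[0,0,0],-1],[[0,0,0.03],[0,0,0],-1],[[0,0,0.02],[0,0,0],-1],[[0,0,0],[0,0,0],-1],[[0,0,0],[0,0,0],-1]]'
python3 -m pendant '[[[0,0,0.005],[0,0,0],-1],[[0,0,0.005],[0,0,0],-1],[[0,0,0.005],[0,0,0],-1],[[0,0,0],[0,0,0],-1],[[0,0,0],[0,0,0],-1]]'
python3 - <<'E'
from h import *
snap('wrist','w3.png');c,im=snap('side','s3.png'); u,v=proj(c,[599,12,30])[0].astype(int); print(u,v)
a=cv2.imread('pics/w3.png')[180:420,200:440]; b=im[v-60:v+60,u-60:u+60]
cv2.imwrite('pics/c3.png',np.hstack([cv2.resize(a,(400,400)),cv2.resize(b,(400,400))]))
E
```

```text
t: 4.85
tool_pos: [599.7, 10.6, 49.9]
tool_rot: [2.016, 2.409, -0.0]
contact_force: [0.6, 0.3, -0.4]
width: 19.3
grasp_force: 39.4
t: 5.35
tool_pos: [599.8, 11.4, 34.2]
tool_rot: [-2.015, -2.41, 0.0]
contact_force: [0.2, 1.2, -0.5]
width: 18.9
grasp_force: 39.4
373 249
```

View pics/c3.png

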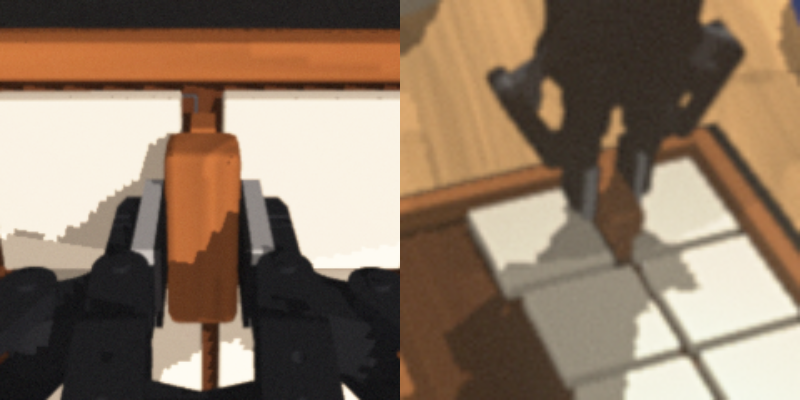

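Left half: blade (cols 190–215) is centred in the joint (182–223); right half: the spacer stands over the joint with its foot just inside, no contact force. Lower on.

```bash
python3 -m pendant '[[[0,0,0.003],[0,0,0],-1],[[0,0,0.002],[0,0,0],-1],[[0,0,0.0015],[0,0,0],-1],[[0,0,0],[0,0,0],-1],[[0,0,0],[0,0,0],-1]]'
```

```text
t: 5.95
tool_pos: [599.9, 11.4, 27.7]
tool_rot: [-2.015, -2.41, 0.0]
contact_force: [0.7, -0.1, -1.0]
width: 18.9
grasp_force: 39.4
```

```bash
python3 -m pendant '[[[0,0,0.001],[0,0,0],-1],[[0,0,0.0005],[0,0,0],-1],[[0,0,0],[0,0,0],-1]]'
```

```text
t: 6.25
tool_pos: [600.0, 11.4, 26.8]
tool_rot: [2.015, 2.41, 0.001]
contact_force: [-1.9, 0.6, 3.8]
width: 19.1
grasp_force: 40.0
```

```bash
python3 -m pendant '[[[0,0,0],[0,0,0],-0.4],[[0,0,0],[0,0,0],-0.2],[[0,0,0],[0,0,0],0],[[0,0,0],[0,0,0],0],[[0,0,0],[0,0,0],0]]'
python3 -m pendant '[[[0,0,-0.01],[0,0,0],0],[[0,0,-0.03],[0,0,0],0],[[0,0,-0.04],[0,0,0],0],[[0,-0.02,-0.02],[0,0,0],0],[[0,-0.03,0],[0,0,0],-1]]'
python3 -m pendant '[[[0,-0.03,0],[0,0,0],-1],[[0,-0.03,0],[0,0,0],-1],[[0,0,0],[0,0,0],-1],[[0,0,0],[0,0,0],-1],[[0,0,0],[0,0,0],-1]]'
python3 - <<'E'
from h import *
c,im=snap('wrist','w4.png'); s=robot.read_state(); print(s['tool_pos'],s['tool_rot'],s['contact_force'])
E
```

```text
t: 6.75
tool_pos: [599.8, 11.4, 26.2]
tool_rot: [-2.015, -2.41, 0.0]
contact_force: [0.7, 0.1, -0.6]
width: 42.7
grasp_force: 0.0
t: 7.25
tool_pos: [552.5, 2.6, 130.5]
tool_rot: [2.012, 2.407, 0.006]
contact_force: [0.2, -0.0, -0.5]
width: 28.8
grasp_force: 0.0
t: 7.75
tool_pos: [492.5, -8.0, 126.8]
tool_rot: [2.015, 2.409, 0.001]
contact_force: [-0.0, -0.2, 0.8]
width: 0.1
grasp_force: 0.0
[492.4119756   -7.96423805 126.52407116] [2.01472588e+00 2.41002073e+00 6.01335732e-04] [0.18847982 0.87239672 0.3811921 ]
```

View pics/w4.png

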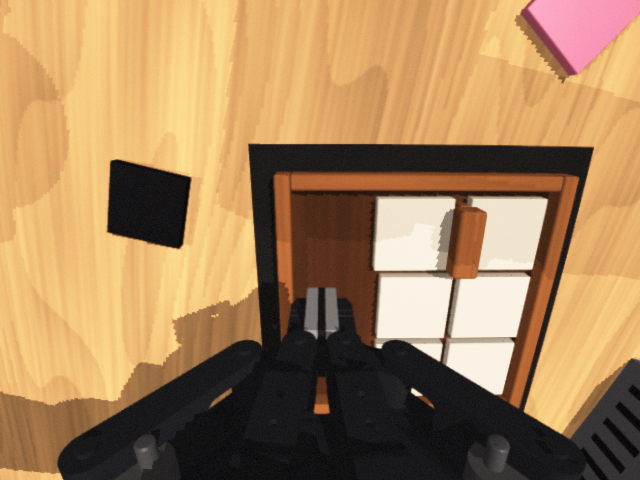

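Spacer stands upright in the joint at (467,243); loose tile's near edge at column 375, bare floor between 300 and 372. Go down in the empty row behind the tile.

```bash
python3 -m pendant '[[[0.002,0.012,0.02],[0,0,0],-1],[[0,0,0.03],[0,0,0],-1],[[0,0,0.03],[0,0,0],-1],[[0,0,0.02],[0,0,0],-1],[[0,0,0.008],[0,0,0],-1]]' 60
python3 -m pendant '[[[0,0,0.002],[0,0,0],-1],[[0,0,0],[0,0,0],-1],[[0,0,0],[0,0,0],-1]]'
python3 -m pendant '[[[0,0.004,0],[0,0,0],-1],[[0,0.004,0],[0,0,0],-1],[[0,0,0],[0,0,0],-1]]'
```

```text
t: 8.3
tool_pos: [502.3, -3.8, 15.8]
tool_rot: [-2.013, -2.408, 0.004]
contact_force: [0.2, 0.3, -0.4]
width: -0.1
grasp_force: 0.0
t: 8.6
tool_pos: [504.0, -4.0, 17.5]
tool_rot: [2.014, 2.409, 0.002]
contact_force: [-0.2, -0.2, 0.3]
width: -0.3
grasp_force: 0.0
t: 8.9
tool_pos: [511.8, -2.5, 16.7]
tool_rot: [2.015, 2.41, 0.001]
contact_force: [0.4, -0.6, 0.3]
width: 0.2
grasp_force: 0.0
```

```bash
python3 -m pendant '[[[0,0.003,0],[0,0,0],-1],[[0,0.002,0],[0,0,0],-1],[[0,0.002,0],[0,0,0],-1],[[0,0,0],[0,0,0],-1]]'
python3 -m pendant '[[[0,0.0015,0],[0,0,0],-1],[[0,0.0015,0],[0,0,0],-1],[[0,0.0015,0],[0,0,0],-1],[[0,0,0],[0,0,0],-1]]'
python3 -m pendant '[[[0,0.001,0],[0,0,0],-1],[[0,0.001,0],[0,0,0],-1],[[0,0,0],[0,0,0],-1]]'
```

```text
t: 9.3
tool_pos: [518.0, -1.3, 16.3]
tool_rot: [2.015, 2.41, 0.0]
contact_force: [0.3, 0.3, 0.3]
width: -0.3
grasp_force: 0.0
t: 9.7
tool_pos: [522.4, -0.5, 16.3]
tool_rot: [-2.015, -2.41, -0.0]
contact_force: [-0.6, 0.5, 0.5]
width: 0.0
grasp_force: 0.0
t: 10.0
tool_pos: [524.4, -0.2, 16.3]
tool_rot: [2.015, 2.41, 0.0]
contact_force: [-1.1, -0.2, -0.2]
width: -0.1
grasp_force: 0.0
```

```bash
python3 -m pendant '[[[0,0.001,0],[0,0,0],-1],[[0,0.001,0],[0,0,0],-1],[[0,0,0],[0,0,0],-1]]'
python3 -m pendant '[[[0,0.001,0],[0,0,0],-1],[[0,0.001,0],[0,0,0],-1],[[0,0,0],[0,0,0],-1]]'
python3 -m pendant '[[[0,0.001,0],[0,0,0],-1],[[0,0.0005,0],[0,0,0],-1],[[0,0,0],[0,0,0],-1]]'
```

```text
t: 10.3
tool_pos: [526.3, 0.2, 16.3]
tool_rot: [2.015, 2.41, 0.0]
contact_force: [-0.3, 0.4, 0.3]
width: 0.4
grasp_force: 0.1
t: 10.6
tool_pos: [527.9, 0.4, 16.2]
tool_rot: [-2.015, -2.41, 0.001]
contact_force: [-3.5, 0.2, 1.3]
width: -0.2
grasp_force: 1.4
t: 10.9
tool_pos: [528.3, 0.5, 16.0]
tool_rot: [-2.014, -2.408, 0.004]
contact_force: [-9.4, -1.7, 4.5]
width: -0.3
grasp_force: 5.1
```

Run:
```python
from h import *
c,a=snap('wrist','w5.png');cs,im=snap('side','s5.png'); u,v=proj(cs,[599,12,30])[0].astype(int)
b=im[v-60:v+60,u-75:u+45]
cv2.imwrite('pics/c5.png',np.hstack([cv2.resize(a[120:360,250:490],(400,400)),cv2.resize(b,(400,400))]))
w=(a.min(2)>130).astype(np.uint8); s=robot.read_state(); T=Ro.from_rotvec(s['tool_rot']).as_matrix()
for k in cv2.findContours(w,0,2)[0]:
    if cv2.contourArea(k)>1500:
        P=((plane(c,k.reshape(-1,2),16)-s['tool_pos'])@T)[:,:2].astype(np.float32); r=cv2.minAreaRect(P); print(np.round(r[0],1),np.round(r[1],1),round(r[2],2),P.min(0),P.max(0))
print(s['tool_pos'],s['contact_force'])
```

```text
[-80.4 163.7] [ 35.4 101.5] 69.6 [-121.82277  158.44504] [-28.125208 198.03477 ]
[ 1.3 39.4] [61.5 59. ] 1.98 [-30.308105  10.708208] [31.277613 69.787346]
[-23.8 105.2] [111.1  62. ] 0.06 [-79.4164    74.229126] [ 31.746586 136.2566  ]
[98.5 66.2] [61.7 14.3] 14.95 [69.99479 52.73154] [127.19629  79.04133]
[   6.8 -111.1] [271.   86.9] 17.8 [-112.06328 -187.84277] [129.13385  -39.795692]
[5.28258444e+02 4.91813067e-01 1.60510193e+01] [-8.15325272 -1.94587907  3.95499691]
```

View pics/c5.png

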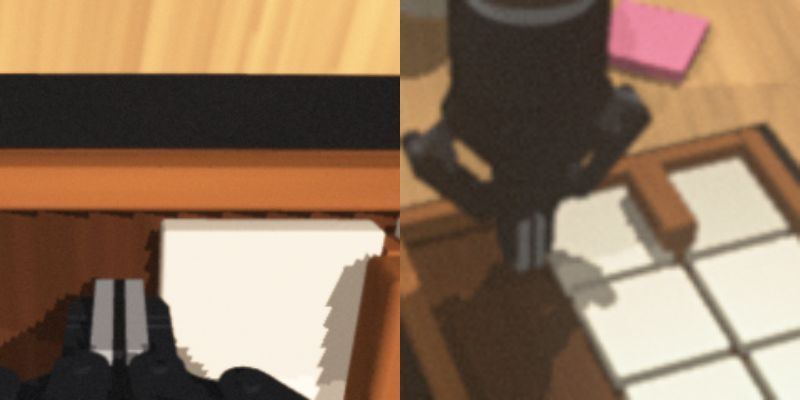

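Left: tile's near edge (col 160) straight and up against the finger, tile square; right: spacer upright between tile and far tile at (665,210), joints appear closed. Press a bit more firmly and measure the tile's edge.

```bash
python3 -m pendant '[[[0,0.001,0],[0,0,0],-1],[[0,0.0005,0],[0,0,0],-1],[[0,0,0],[0,0,0],-1],[[0,0,0],[0,0,0],-1]]'
python3 - <<'E'
from h import *
c,a=snap('wrist','w6.png'); s=robot.read_state(); T=Ro.from_rotvec(s['tool_rot']).as_matrix()
g=a.min(2).astype(int); L=lambda q:((plane(c,q,16)-s['tool_pos'])@T)[:,:2]
r0=[]; 
for v in range(256,310,4):
    w=np.where(g[v,300:460]>130)[0]+300
    if len(w): r0.append([w[0],v])
p=L(r0); print(p.round(1).tolist())
r1=[]
for u in range(355,455,6):
    w=np.where(g[235:330,u]>130)[0]
    if len(w): r1.append([u,w[0]+235])
q=L(r1); print(q.round(1).tolist(),'ang top',np.degrees(np.arctan(np.polyfit(q[:,1],q[:,0],1)[0])))
# held-frame check: spacer lines on far tile edge
print(s['tool_pos'],s['tool_rot'],s['contact_force'])
R0=Ro.from_rotvec([2.0147,2.41,0]); print('tray-yaw of tool',np.degrees(np.arctan2(T[1,1],T[0,1])))
E
```

```text
t: 11.4
tool_pos: [528.6, 0.6, 16.0]
tool_rot: [-2.013, -2.407, 0.007]
contact_force: [-15.4, -3.4, 9.1]
width: -0.3
grasp_force: 8.8
[[29.4, 11.0], [27.5, 10.6], [25.6, 10.7], [23.7, 10.7], [21.7, 10.8], [19.8, 10.8], [17.8, 10.9], [15.8, 10.5], [13.8, 10.5], [11.7, -6.7], [9.6, -6.7], [7.5, -6.7], [5.4, -6.3], [3.3, -6.8]]
[[31.3, 14.0], [31.3, 16.6], [31.3, 19.2], [31.3, 21.8], [31.3, 24.5], [31.3, 27.1], [31.4, 29.7], [31.4, 32.3], [31.4, 34.9], [30.9, 37.6], [30.9, 40.2], [30.9, 42.9], [30.9, 45.5], [30.9, 48.1], [30.9, 50.8], [30.9, 53.4], [30.9, 56.1]] ang top -0.8100413859209323
[528.52550758   0.54268853  15.94214514] [-2.01342177 -2.40706604  0.00656525] [-14.89087289  -3.20930867   8.80592338]
tray-yaw of tool 10.17752366570407
```

Run:
```python
from h import *
cs,im=snap('side','s6.png'); u,v=proj(cs,[599,12,30])[0].astype(int)
c2,sc=snap('scene','sc6.png'); x,y=proj(c2,[599,12,30])[0].astype(int)
cv2.imwrite('pics/c6.png',np.hstack([cv2.resize(im[v-30:v+30,u-30:u+30],(400,400),interpolation=2),cv2.resize(sc[y-40:y+40,x-40:x+40],(400,400),interpolation=2)]))
```

```text
(no output)
```

View pics/c6.png

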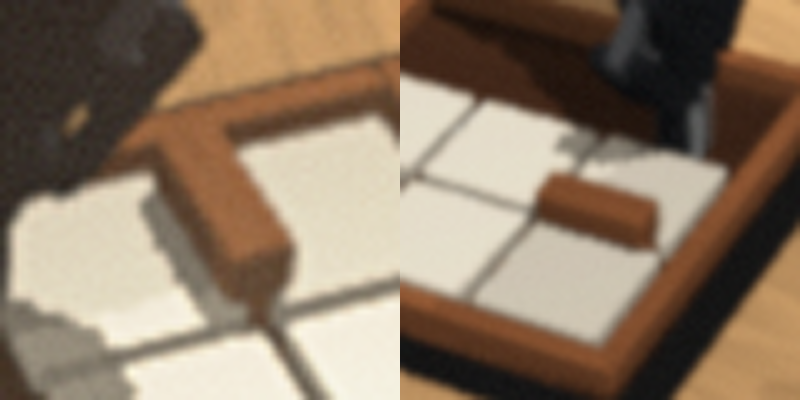

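Both views show the spacer upright in the closed joint (left (225,215), right (600,210)), tile edges in line with the neighbours, and the fingers clear of the spacer. Handing in.

```bash
python3 -c "
from workcell import robot
print(robot.read_state()['contact_force']); print(robot.finish_job())"
```

```text
[-14.7665824   -3.52299402   8.3079974 ]
the job is handed in; nothing more can be done
None
```

I handed the job in at about 11.6 s: the spacer stands upright in the closed joint and the fingers press the tile against it with about 15 N; no verdict was returned.

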